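# Set up the bending jig: pins in, length stop locked and held

## Task

Set up the bending jig for the yellow job: drop the two loose steel pins, one at a time, into the two yellow-ringed bores until they sit home, then slide the length stop along its rail until its red pointer is on the yellow line with the cam lever still open. Hold the stop at the line while you squeeze the red cam lever fully closed towards the black upright grip, and finish still holding grip and lever pinched together, not letting go, so that the stop cannot creep before its back-up screw is tightened. Leave the other things on the bench where they are.

Things in the scene. Friction and masses are not known exactly. Their poses are not given: they have to be found in the camera images.
- jig: Bending jig, fixed to the bench: grey plate 100 (x) x 200 (y) x 30 mm with six bores at (x,y) = (-18,-70) (-18,-20) (18,30) (18,80) (18,-45) (-18,55) mm, each 22 mm wide, 25 mm deep, bottom closed, mouths 30 mm above the bench; the last two have no ring. A 40 mm wide rail, top 30 mm above the bench, runs along y from -420 to +20 mm, centre line x = +72 mm. Origin: centre of the plate's underside.
- yellow_a_mouth (a point): Centre of the mouth of the first yellow-ringed bore, 30 mm above the bench, z up (a 29 mm painted ring lies round the mouth). The bore is one of the first two of the jig's list; the other one of that pair has a blue ring and stays empty.
- yellow_b_mouth (a point): Centre of the mouth of the second yellow-ringed bore, likewise: one of the third and fourth bores of the jig's list. The two yellow bores are at least 50 mm apart along the jig's y.
- pin_1: Loose bright steel bending pin: plain cylinder 20 mm in diameter, 70 mm tall, foot chamfered 2.5 mm, about 0.17 kg, standing upright on the bench. Origin: centre of its foot; z up along the pin. Home in a bore its foot is 25 mm below the mouth and 45 mm stick out. Either pin fits either bore.
- pin_2: The other bending pin, identical.
- stop: Length stop sliding on the rail: dark saddle 60 mm long, top 43 mm above the bench, with a leg reaching 79 mm from the rail's centre line towards -x (top 57 mm above the bench). Axes parallel to the jig's. Slides along y with 1.5 N of friction while the lever is open; starts on the -y side of the yellow line. Origin: on the rail's centre line and top, 30 mm above the bench, mid-saddle.
- pointer (a point): Tip of the stop's thin red pointer over the rule, level with the middle of the saddle (same y as the stop's origin, 32 mm to +x of it).
- yellow_line (a point): Middle of the yellow line at which the pointer must stand: 6 mm wide, across the white rule that lies 12 mm above the bench along the rail's +x side. Same x in the jig's frame as the pointer; its y is the jig's y. A blue line 40 mm further to +y is for another job: ignore it.
- stop_grip: The stop's black upright grip: flat block 26 (x) x 10 (y) x 82 mm, its foot on the saddle, its top 125 mm above the bench. Origin: centre of its foot, 12 mm to -y of the stop's origin, 43 mm above the bench. Its free face is the -y one (17 mm to -y of the stop's origin).
- cam_lever (a joint): Red cam lever, rad: 0 = closed (upright beside the grip), 0.62 = fully open (leaning to +y, away from the grip). Hinge along x, 4 mm to +y of and 22 mm above the stop's origin. Stays where left. Closing takes 5 to 15 N at the pad, more than the stop's friction: push it without holding the grip and the stop just slides away. Over the last 0.3 rad the cam locks the stop to the rail.
- lever_pad: Finger pad at the lever's end, 52 mm from the hinge: red roller 12 mm in diameter, 26 mm long along x. Origin: its middle. Open at 0.6 rad: 33 mm to +y of the stop's origin, 95 mm above the bench; closed: 4 mm to +y, 104 mm above the bench. Outside to outside across grip and pad: 56 mm open, 27 mm closed, along the jig's y.
- elbow: Bystander: rusty pipe elbow, arms 32 mm, lying.
- tee: Bystander: rusty pipe tee, 60 mm long, lying.
- coupling: Bystander: rusty pipe coupling, 29 mm in diameter, 32 mm tall, standing.
- union: Bystander: dark hexagonal pipe union, 38 mm wide, 42 mm tall.
- nipple: Bystander: dark pipe nipple 17 mm in diameter, 127 mm long, lying at the back.
- wire_brush: Bystander: brush with a handle, lying.
- oil_bottle: Bystander: white oil bottle, 60 mm in diameter, 160 mm tall, at the back.

How it is judged (in metres and radians):
On the way, in this order (a step that is already met when the one before it is completed fails the run):
1. one pin home and let go in a yellow-ringed bore ((((horizontal distance between pin_1 and yellow_a_mouth below 0.004 m and z of pin_1 in the frame of yellow_a_mouth below -0.02 m and angle between pin_1's own z axis and vertical below 0.1 rad) and contact force between the fingers and pin_1 below 0.05 N) or ((horizontal distance between pin_1 and yellow_b_mouth below 0.004 m and z of pin_1 in the frame of yellow_b_mouth below -0.02 m and angle between pin_1's own z axis and vertical below 0.1 rad) and contact force between the fingers and pin_1 below 0.05 N) or ((horizontal distance between pin_2 and yellow_a_mouth below 0.004 m and z of pin_2 in the frame of yellow_a_mouth below -0.02 m and angle between pin_2's own z axis and vertical below 0.1 rad) and contact force between the fingers and pin_2 below 0.05 N) or ((horizontal distance between pin_2 and yellow_b_mouth below 0.004 m and z of pin_2 in the frame of yellow_b_mouth below -0.02 m and angle between pin_2's own z axis and vertical below 0.1 rad) and contact force between the fingers and pin_2 below 0.05 N))), for 0.1 s.
2. both pins home and let go, one in each yellow-ringed bore ((((horizontal distance between pin_1 and yellow_a_mouth below 0.004 m and z of pin_1 in the frame of yellow_a_mouth below -0.02 m and angle between pin_1's own z axis and vertical below 0.1 rad) and (horizontal distance between pin_2 and yellow_b_mouth below 0.004 m and z of pin_2 in the frame of yellow_b_mouth below -0.02 m and angle between pin_2's own z axis and vertical below 0.1 rad)) or ((horizontal distance between pin_1 and yellow_b_mouth below 0.004 m and z of pin_1 in the frame of yellow_b_mouth below -0.02 m and angle between pin_1's own z axis and vertical below 0.1 rad) and (horizontal distance between pin_2 and yellow_a_mouth below 0.004 m and z of pin_2 in the frame of yellow_a_mouth below -0.02 m and angle between pin_2's own z axis and vertical below 0.1 rad))) and contact force between the fingers and pin_1 below 0.05 N and contact force between the fingers and pin_2 below 0.05 N), for 0.1 s.
3. the stop's pointer on the yellow line with the cam lever still open (at least 0.35 rad) (horizontal distance between pointer and yellow_line below 0.004 m and value of joint cam_lever above 0.35 rad), for 0.2 s.
At the end, for the whole second after the job is handed in: Both pins home in the yellow-ringed bores (foot 20 mm or more below the mouth, within 4 mm of centre, upright), pointer within 4 mm of the yellow line, cam lever below 0.06 rad, stop at rest, fingers still pressing on both black grip and lever pad (over 2 N each) ((((horizontal distance between pin_1 and yellow_a_mouth below 0.004 m and z of pin_1 in the frame of yellow_a_mouth below -0.02 m and angle between pin_1's own z axis and vertical below 0.1 rad) and (horizontal distance between pin_2 and yellow_b_mouth below 0.004 m and z of pin_2 in the frame of yellow_b_mouth below -0.02 m and angle between pin_2's own z axis and vertical below 0.1 rad)) or ((horizontal distance between pin_1 and yellow_b_mouth below 0.004 m and z of pin_1 in the frame of yellow_b_mouth below -0.02 m and angle between pin_1's own z axis and vertical below 0.1 rad) and (horizontal distance between pin_2 and yellow_a_mouth below 0.004 m and z of pin_2 in the frame of yellow_a_mouth below -0.02 m and angle between pin_2's own z axis and vertical below 0.1 rad))) and horizontal distance between pointer and yellow_line below 0.004 m and value of joint cam_lever below 0.06 rad and linear speed of stop below 0.01 m/s and contact force between the fingers and stop_grip above 2 N and contact force between the fingers and lever_pad above 2 N); the arm keeps its last pose, push and grip.
It fails at once if the cam lever more than half closed (below 0.3 rad) while the pointer is more than 8 mm from the yellow line (value of joint cam_lever below 0.3 rad and horizontal distance between pointer and yellow_line above 0.008 m).
It fails at once if a bystander pushed more than 30 mm from its place (distance of any of elbow, tee, coupling, union, nipple, wire_brush, oil_bottle from where it was at the start of the episode above 0.03 m).
It also fails if it takes over 72 s, if anything falls off the work surface, if the arm or the gripper's body presses on something with over 40 N, if the wrist force passes 120 N, or if a joint passes its speed limit or range.

## Robot

A 6-joint arm with a two-finger parallel gripper is mounted at the origin on the work surface. World frame = base frame: x ahead of the robot, y to its left, z up, the work surface at z = 0. Lengths are in m, angles in degrees, forces in N, time in s.
With the tool pointing down it reaches from about 0.325 to 1 m from the base axis. Payload 5.1 kg.
Tool frame: the origin (TCP) lies midway between the tips of the shut fingers; the grasp point (between the pads) lies manip.tcp_to_grasp behind it (manip.tcp_to_grasp is the distance from the TCP to the grasp point, in m); x points along the fingers, z is the direction in which the jaws open and shut, and the axes are right-handed (so a half turn about x gives the same grasp; the last joint's range is limited). The gripper opens to 85 mm and grips with 20 to 120 N. Pads are 22 mm wide; open, the fingers measure 114 mm over their backs; the gripper's body (76 mm by 85 mm) begins 54 mm behind the grasp point. The pads swing forward as they close: fully open they stand 13 mm farther back than shut.
Start: joints at [-69.133, 7.093, 94.555, -0, 78.352, -4.733], TCP at [0.281, -0.586, 0.231] pointing down, gripper open.
Joint ranges: [-149.61, 149.61], [-58.7, 133.49], [1.44, 155.28], [-77.14, 257.14], [18.33, 153.61], [-166.67, 166.67]. Speed limits (degrees/s): [147.25, 147.25, 180, 180, 180, 180].

## Interface

Orientations are given as a 3x3 rotation matrix whose columns are the frame's x, y, z axes.
In Python, from bench import get_state, eyes, manip gives the robot as it stands. The module is installed in compiled form; this text tells all that it offers.
- The arm moves only by the tool move_arm, never from a script. Its argument "rows" is text: rows parted by semicolons, each of 7 numbers parted by spaces: the shift along the tool's x, y, z in m, then the turn, a rotation vector about the tool's x, y, z in rad, then the gripper's target within -1 to 1 (fully open at 1, half-way at 0, shut at -1). A call has 1 to 10 rows; each row is the pose to reach, as a shift and turn from the pose commanded when the call began, along the tool's axes at that moment; what a row does not reach only later rows make up. A row lasts 1/10 s, in which the tool goes at most 50 mm and 8.59 degrees, less where a joint would pass 70% of its speed; a pose out of reach is approached as far as the arm can. A call with a gripper value outside its range is refused whole. The fingers move at their own pace and stop on an object; "squeeze" is the grip in N (left out, the last holds). Time passes only in rows, so rows that repeat a pose let the fingers close. It gives the time, the measured TCP pose, the force and the opening at its end, in the units of the state.
- get_state(): the state, without advancing time (a new reading comes with each control period).
- eyes.capture(name): name is "scene" or "top"; returns a dict with "frame" (384x512x3 uint8, red, green, blue), "range_z" (384x512 float32, m along the optical axis (not along the pixel's ray), 0 where there is no reading), "vertical_fov" (degrees; the focal length in pixels is half the picture's height over the tangent of half this angle, whatever the lens; pixels are square), "cx", "cy" (the principal point, pixels), "eye" and "attitude" of the camera in the world. Camera axes: x right, y up, looking along -z (the intrinsics and any distortion apply to the point x, -y, -z); pixel columns grow to the right and rows downward; lengths in m; the calibration is good to about 2 mm. A picture is of the moment at which its call begins.
- manip.job_done(): hands the job in, once; it reports no verdict.
Trained networks look in a picture, given as the dict that the camera call returned (one of the last four; its "shot" number tells which), for a name from the list of things; names that differ only in an ending like _2 or _b are one class to them, and where a whole thing is asked for, a point or a joint stands for the part that bears it (a point fixed in the world has none). Each returns a list of dicts, best first, with "confidence" (0 to 1); they miss things now and then, are a little off and sometimes report something else, mostly with a low value. They report only what shows in the picture. A call takes as long as a camera call.
- eyes.recognise(picture, thing): "rect" ([left, top, right, bottom] in pixels, round what is visible of it).
- eyes.regions_of(picture, thing): "pixels" (384x512 bool, what is visible of it) and "rect" ([left, top, right, bottom] in pixels, round what is visible of it).
The state is a dict: "t": time; "qpos": joint angles; "joint_velocities": joint speeds; "joint_torque": joint torques, N m; "position": TCP position; "orientation": TCP orientation; "force": force on the tool from outside, world axes, zero at the start; "wrist_torque": the same for the moment, N m; "width": opening from 0.0 (shut) to 1.0 (fully open).
Only numpy, scipy, OpenCV 4.12 (cv2) and the standard library are available. Lean on these libraries where they do the work, as an engineer would, in place of code of your own. Each camera call takes 0.05 s, during which the arm holds its last target.

## Working session

There is one attempt and no reset: what is moved stays moved. The work goes in short steps, Python scripts to look and compute and a tool call to move; the robot and the scene stay as the last step left them, time stands still between calls to the robot, and variables do not carry over. Pictures are saved under pics/ and viewed, and the job is handed in when it is done.

Besides the shell and the picture viewer there is one more tool, called after "Request:" in YAML: its name, and indented under it one key for each argument. move_arm: Moves the arm, as the interface text tells. Its arguments: {"type":"object","properties":{"rows":{"type":"string"},"squeeze":{"type":"number"}},"required":["rows"]}

```bash
mkdir -p pics; ls
cat > h.py <<'E'
import numpy as np, cv2
from bench import get_state, eyes, manip
def K(p):
    H=p['frame'].shape[0]; f=H/2/np.tan(np.radians(p['vertical_fov'])/2); return f
def unproj(p,u,v,z=None,plane=None):
    f=K(p); R=np.array(p['attitude']);e=np.array(p['eye'])
    if R.shape!=(3,3): raise Exception(R.shape)
    d=np.array([(u-p['cx'])/f,-(v-p['cy'])/f,-1.0]); d=R@d
    if plane is not None: return e+d*(plane-e[2])/d[2]
    if z is None: z=p['range_z'][int(round(v)),int(round(u))]
    return e+d*z
def proj(p,X):
    f=K(p); c=np.array(p['attitude']).T@(np.array(X)-np.array(p['eye']))
    return p['cx']+f*c[0]/-c[2], p['cy']-f*c[1]/-c[2]
def cloud(p):
    f=K(p); H,W=p['range_z'].shape; v,u=np.mgrid[:H,:W]; z=p['range_z']
    d=np.stack([(u-p['cx'])/f*z,-(v-p['cy'])/f*z,-z],-1)
    X=d@np.array(p['attitude']).T+np.array(p['eye']); X[z==0]=np.nan; return X
def save(p,n): cv2.imwrite('pics/'+n+'.png',p['frame'][:,:,::-1])
E
python3 - <<'E'
from h import *
s=get_state()
print(s)
print(manip.tcp_to_grasp)
for n in ['scene','top']:
    p=eyes.capture(n); save(p,n+'0'); print({k:v for k,v in p.items() if k not in('frame','range_z')})
    np.save(n+'0.npy',p,allow_pickle=True)
E
```

```text
pics
{'t': 0.0, 'qpos': array([-6.91329048e+01,  7.13366730e+00,  9.46348402e+01, -1.24143719e-03,
        7.83523952e+01, -4.73342004e+00]), 'joint_velocities': array([-0.00646416, -0.17025208,  0.1350751 ,  0.03135977,  0.03603539,
       -0.06158764]), 'joint_torque': array([-2.08440077e-03, -4.23612142e+01, -3.65454161e+01, -1.46370362e-04,
        7.11835659e-03, -2.59602686e-06]), 'position': array([ 0.28059973, -0.585626  ,  0.23004327]), 'orientation': array([[-7.71467139e-04,  9.01826800e-01,  4.32097012e-01],
       [ 1.96418357e-03,  4.32097673e-01, -9.01824674e-01],
       [-9.99997773e-01,  1.52989750e-04, -2.10470254e-03]]), 'force': array([-0.50902408, -0.31639887, -0.08151792]), 'wrist_torque': array([ 0.00312276, -0.01185699,  0.0373941 ]), 'width': 1.000647083850557}
0.0187
{'vertical_fov': 50.81992233273292, 'cx': 253.63102921481604, 'cy': 182.6293062804389, 'eye': array([0.98230237, 0.77583864, 0.66183524]), 'attitude': array([[-0.88754533, -0.22712198,  0.40084772],
       [ 0.46006827, -0.48319085,  0.7448918 ],
       [ 0.02450465,  0.84554255,  0.5333454 ]]), 'shot': 1}
{'vertical_fov': 46.51972661332622, 'cx': 251.36856801795005, 'cy': 189.84642658604747, 'eye': array([0.3241731 , 0.00811443, 1.27466048]), 'attitude': array([[-0.00830378,  0.98108352, -0.19340676],
       [-0.99991407, -0.00618444,  0.01155909],
       [ 0.01014432,  0.19348612,  0.98105057]]), 'shot': 2}
```

View pics/scene0.png

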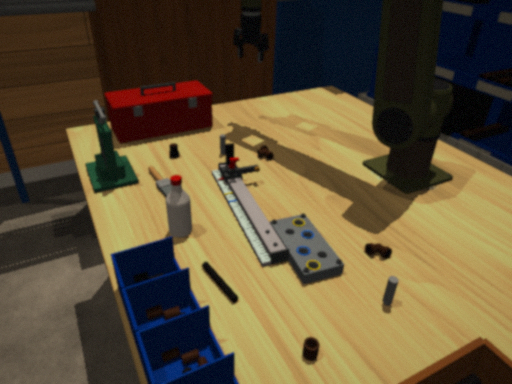

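View pics/top0.png

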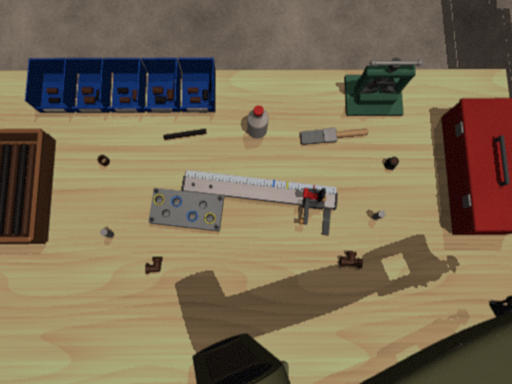

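Run:
```python
from h import *
p=np.load('top0.npy',allow_pickle=True).item()
im=p['frame'][150:270,90:400,::-1]
im=cv2.resize(im,None,fx=2.58,fy=2.58,interpolation=cv2.INTER_CUBIC)
im=np.clip(im*1.3,0,255).astype(np.uint8)
cv2.imwrite('pics/topz.png',im)
s=np.load('scene0.npy',allow_pickle=True).item()
im=s['frame'][120:310,190:410,::-1]
im=cv2.resize(im,None,fx=3,fy=3,interpolation=cv2.INTER_CUBIC)
im=np.clip(im*1.4,0,255).astype(np.uint8)
cv2.imwrite('pics/scenez.png',im)
P={'top':p,'scene':s}
for n in P:
  p=eyes.capture(n);X=cloud(p)
  for t in ['pin_1','jig','stop','stop_grip','lever_pad','pointer','cam_lever','yellow_line','yellow_a_mouth']:
    for r in eyes.regions_of(p,t)[:3]:
        m=r['pixels']; q=X[m]; q=q[~np.isnan(q[:,0])]
        print(n,t,round(r['confidence'],2),np.round(r['rect'],1), m.sum(), np.round(np.median(q,0),4) if len(q) else None, np.round([q.min(0),q.max(0)],3).tolist() if len(q) else None)
print(get_state()['t'])
```

```text
top pin_1 0.59 [101.2 227.9 115.8 237.4] 93 [0.4486 0.3877 0.0612] [[0.44, 0.382, -0.006], [0.464, 0.402, 0.078]]
top jig 0.76 [145.8 170.1 339.  238.2] 6211 [0.5496 0.091  0.0291] [[0.445, -0.253, -0.005], [0.633, 0.281, 0.129]]
top stop 0.66 [300.6 184.3 327.6 223.2] 563 [ 0.5344 -0.1765  0.0564] [[0.47, -0.222, -0.006], [0.581, -0.139, 0.129]]
top stop_grip 0.44 [316.5 189.2 326.4 202.1] 90 [ 0.5421 -0.1909  0.1083] [[0.531, -0.209, 0.008], [0.578, -0.188, 0.129]]
top stop_grip 0.33 [303.  187.9 319.7 199.2] 108 [ 0.5463 -0.1636  0.0785] [[0.536, -0.189, 0.052], [0.563, -0.144, 0.105]]
top pointer 0.58 [298.1 186.2 326.6 227.4] 560 [ 0.5331 -0.1732  0.0565] [[0.47, -0.214, -0.003], [0.577, -0.137, 0.129]]
top cam_lever 0.58 [302.7 186.  317.2 199.1] 106 [ 0.5463 -0.1622  0.0826] [[0.536, -0.189, 0.039], [0.563, -0.144, 0.105]]
top yellow_line 0.15 [301.6 186.6 321.5 197.4] 110 [ 0.5463 -0.166   0.076 ] [[0.537, -0.189, 0.052], [0.563, -0.144, 0.105]]
scene pin_1 0.84 [383.1 276.3 402.2 303.7] 328 [0.4557 0.3953 0.0391] [[0.376, 0.34, -0.003], [0.461, 0.402, 0.072]]
scene pin_1 0.4
[... 273 characters left out ...]
.5475 -0.1635  0.0559] [[0.466, -0.33, -0.001], [0.576, -0.137, 0.127]]
scene stop_grip 0.6 [213.8 143.5 344.5 283.3] 6381 [0.5584 0.1244 0.0289] [[0.42, -0.33, -0.004], [0.635, 0.283, 0.127]]
scene stop_grip 0.43 [223.2 143.1 231.6 163.8] 188 [ 0.5494 -0.1923  0.0954] [[0.452, -0.362, -0.002], [0.565, -0.147, 0.127]]
scene pointer 0.58 [219.3 145.3 261.3 182.5] 625 [ 0.5481 -0.1649  0.0555] [[0.466, -0.33, -0.002], [0.583, -0.137, 0.127]]
scene cam_lever 0.31 [225.1 143.5 229.8 163. ] 163 [ 0.5488 -0.1926  0.0987] [[0.443, -0.431, -0.002], [0.561, -0.155, 0.127]]
scene yellow_line 0.23 [212.2 141.3 342.2 280.6] 6168 [0.5591 0.124  0.029 ] [[0.449, -0.312, -0.003], [0.635, 0.283, 0.127]]
1.1
```

View pics/topz.png

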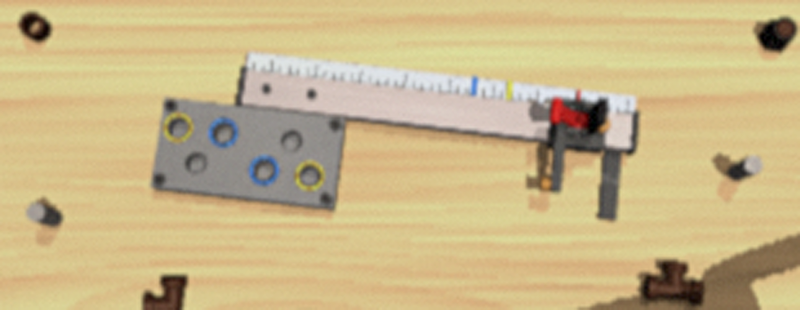

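View pics/scenez.png

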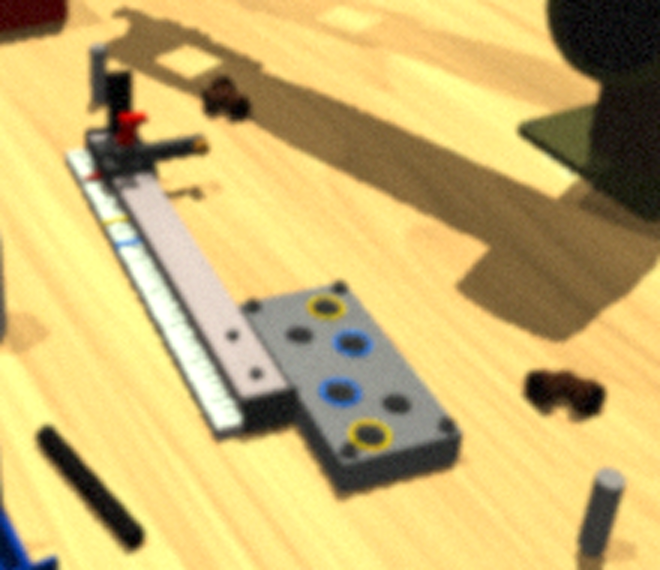

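```bash
cat > jig.py <<'E'
from h import *
from scipy import ndimage as nd
J=np.array([(-18,-70),(-18,-20),(18,30),(18,80)])/1000.
def rings(p,box):
    l,t,r,b=box
    im=p['frame'][t:b,l:r]; hsv=cv2.cvtColor(im,cv2.COLOR_RGB2HSV).astype(int)
    out={}
    for c,(lo,hi) in dict(y=(20,36),b=(100,125)).items():
        m=(hsv[...,0]>=lo)&(hsv[...,0]<=hi)&(hsv[...,1]>110)&(hsv[...,2]>60)
        m=nd.binary_dilation(m,iterations=1)
        lab,n=nd.label(m,np.ones((3,3)))
        L=[]
        for i in range(1,n+1):
            a=lab==i
            if a.sum()<25: continue
            f=nd.binary_fill_holes(a); v,u=np.nonzero(f)
            L.append((u.mean()+l,v.mean()+t,f.sum(),unproj(p,u.mean()+l,v.mean()+t,plane=.03)))
        out[c]=L
    return out
def rigid(A,B):
    a=A.mean(0);b=B.mean(0);A=A-a;B=B-b
    th=np.arctan2((A[:,0]*B[:,1]-A[:,1]*B[:,0]).sum(),(A*B).sum())
    R=np.array([[np.cos(th),-np.sin(th)],[np.sin(th),np.cos(th)]]);return th,R,b-R@a
E
python3 - <<'E'
from jig import *
for n,box in [('top',(147,187,226,232)),('scene',(270,212,342,280))]:
    p=np.load(n+'0.npy',allow_pickle=True).item()
    o=rings(p,box)
    for c in o:
        for r in o[c]: print(n,c,np.round(r[:3],2),np.round(r[3],4))
    X=cloud(p)
    l,t,r,b=box; q=X[t+12:b-12,l+12:r-12].reshape(-1,3); print('plate z',np.nanmedian(q[:,2]))
p=np.load('top0.npy',allow_pickle=True).item();X=cloud(p)
print('bar', X[222:232:2,326])
E
```

```text
top y [158.57 198.96 134.  ] [0.545  0.2556 0.03  ]
top y [209.45 217.8  130.  ] [0.4904 0.1116 0.03  ]
top b [176.05 200.92 126.  ] [0.539  0.2062 0.03  ]
top b [191.95 215.52 127.  ] [0.4972 0.1607 0.03  ]
plate z 0.02916830736098386
scene y [ 321.63  226.01 1136.  ] [0.4465 0.1484 0.03  ]
scene y [298.29 221.99 121.  ] [0.4908 0.1089 0.03  ]
scene y [312.89 264.7  174.  ] [0.5456 0.254  0.03  ]
scene y [282.96 271.52 440.  ] [0.6166 0.2429 0.03  ]
scene b [307.18 234.06 120.  ] [0.4973 0.1591 0.03  ]
scene b [302.94 250.27 139.  ] [0.5393 0.2042 0.03  ]
plate z 0.029160223253920314
bar [[ 0.47896863 -0.21908484  0.00811268]
 [ 0.47352578 -0.21929077  0.00566183]
 [ 0.4672721  -0.21823289  0.01026791]
 [ 0.4622462  -0.21911292  0.00404932]
 [ 0.4565651  -0.21894636  0.00367856]]
```

Run:
```python
from jig import *
names=['top','scene']
W=[]
for n,box in [('top',(147,187,226,232)),('scene',(270,212,342,280))]:
    p=np.load(n+'0.npy',allow_pickle=True).item()
    o=rings(p,box)
    y=[r[3][:2] for r in o['y'] if r[2]<200]; b=[r[3][:2] for r in o['b'] if r[2]<200]
    y.sort(key=lambda a:a[1]); b.sort(key=lambda a:a[1])
    P=np.array([y[0],b[0],b[1],y[1]]); W.append(P)
    th,R,t=rigid(J,P); print(n,np.degrees(th),t,np.round((P-(J@R.T+t))*1000,2).tolist())
    X=cloud(p)
    for g in [(.4525,.392),(.495,-.358)]:
        m=(np.abs(X[...,0]-g[0])<.025)&(np.abs(X[...,1]-g[1])<.025)&(X[...,2]>.01)&(X[...,2]<.09)
        q=X[m]; hi=q[q[:,2]>.064]
        # fit circle of radius 10 to all pts above 15mm (side points), pins seen from camera side
        from scipy.optimize import least_squares
        s=q[(q[:,2]>.012)&(q[:,2]<.062)]
        f=least_squares(lambda c:np.hypot(s[:,0]-c[0],s[:,1]-c[1])-.01,q[:,:2].mean(0)-0*np.array(p['eye'][:2]),loss='soft_l1',f_scale=.002)
        print(n,g,m.sum(),'top',len(hi),hi.mean(0),'side',len(s),f.x, q[:,2].max())
        # silhouette top-face by pixel
        v,u=np.nonzero(m&(X[...,2]>.064)); print('  px',u.mean(),v.mean(),unproj(p,u.mean(),v.mean(),plane=.07))
P=(W[0]+W[1])/2; th,R,t=rigid(J,P); print(np.degrees(th),t, J@R.T+t)
for nm,x in dict(stop_line=(.104,0)).items(): pass
p=np.load('top0.npy',allow_pickle=True).item()
im=p['frame'][170:240,270:390,::-1]
cv2.imwrite('pics/stopz.png',cv2.resize(im,None,fx=6,fy=6,interpolation=cv2.INTER_CUBIC))
```

```text
top -7.186987051903379 [0.51728742 0.17859308] [[-0.24, 0.23], [0.28, -0.3], [0.14, 0.14], [-0.18, -0.07]]
top (0.4525, 0.392) 90 top 48 [0.44968384 0.39242569 0.06992038] side 39 [0.4502827  0.39329191] 0.07420461001945511
  px 103.60416666666667 231.60416666666666 [0.4496717  0.39240212 0.07      ]
top (0.495, -0.358) 87 top 44 [ 0.49498723 -0.36099419  0.06888631] side 40 [ 0.49541862 -0.36187008] 0.0735221177793044
  px 381.47727272727275 213.0681818181818 [ 0.49482779 -0.36065388  0.07      ]
scene -7.181768584444656 [0.5176139  0.17659261] [[-0.16, -0.45], [0.01, 0.1], [0.05, 0.06], [0.1, 0.29]]
scene (0.4525, 0.392) 274 top 73 [0.45164538 0.39278845 0.06879223] side 190 [0.44938969 0.39117633] 0.07236237800242762
  px 392.71232876712327 279.83561643835617 [0.4527423  0.39359532 0.07      ]
scene (0.495, -0.358) 98 top 20 [ 0.49573833 -0.36036391  0.06870638] side 73 [ 0.49458516 -0.36391261] 0.07329718836843213
  px 222.25 135.6 [ 0.49681014 -0.3578638   0.07      ]
-7.184370877191548 [0.51745066 0.17759284] [[0.4908376  0.11039355]
 [0.49709073 0.16000099]
 [0.53906122 0.20510618]
 [0.54531435 0.25471362]]
```

View pics/stopz.png

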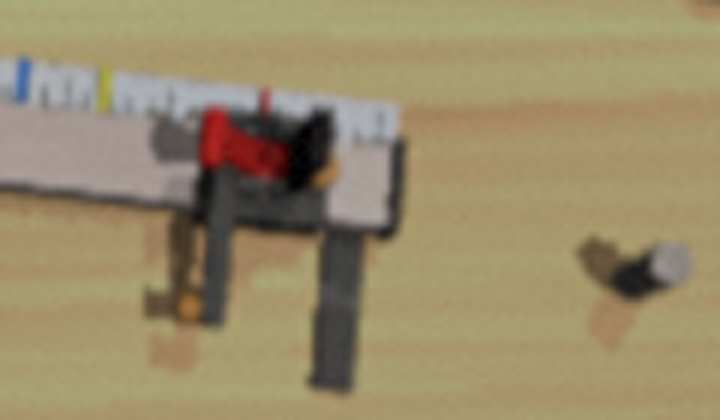

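```bash
cat > mv.py <<'E'
from h import *
from scipy.spatial.transform import Rotation as Ro
TH=-7.18
def Rt(a=-90+TH):
    a=np.radians(a); z=np.array([np.cos(a),np.sin(a),0]);x=np.array([0,0,-1.]);return np.stack([x,np.cross(z,x),z],1)
def plan(target,a=-90+TH):
    s=get_state();R=np.array(s['orientation']);d=R.T@(np.array(target)-s['position'])
    w=Ro.from_matrix(R.T@Rt(a)).as_rotvec()
    print('t',round(s['t'],2),'pos',np.round(s['position'],4),'q',np.round(s['qpos'],0),'shift',np.round(d,4),'rot',np.round(w,4),'F',np.round(s['force'],1),'w',round(s['width'],3))
TH_=np.radians(TH);JR=np.array([[np.cos(TH_),-np.sin(TH_)],[np.sin(TH_),np.cos(TH_)]]);JT=np.array([.5174,.1776])
def jig(x,y): return JR@np.array([x,y])+JT
def tojig(p): return JR.T@(np.array(p)[:2]-JT)
E
python3 -c "
from mv import *
plan([.4955,-.360,.14]); print(jig(-.018,-.07),jig(.018,.08))"
```

```text
t 1.1 pos [ 0.2808 -0.5862  0.2313] q [-69.   7.  95.  -0.  78.  -5.] shift [ 0.0913  0.2914 -0.1112] rot [ 0.5721 -0.      0.    ] F [-1.  -0.1 -0.4] w 0.999
[0.49079207 0.11039868] [0.5452578  0.25472291]
```

Request:
move_arm:
  rows: "0.013 0.042 -0.016 0.1 0 0 1;0.026 0.083 -0.032 0.22 0 0 1;0.039 0.125 -0.048 0.34 0 0 1;0.052 0.167 -0.064 0.46 0 0 1;0.065 0.208 -0.08 0.572 0 0 1;0.078 0.25 -0.095 0.572 0 0 1;0.091 0.291 -0.111 0.572 0 0 1;0.091 0.291 -0.111 0.572 0 0 1;0.091 0.291 -0.111 0.572 0 0 1"
  squeeze: 30

```text
t: 2.0
position: [0.4956, -0.3595, 0.1399]
orientation: [[-0.001, 0.992, -0.123], [0.0, -0.123, -0.992], [-1.0, -0.001, -0.0]]
force: [-0.1, 0.1, -0.9]
width: 0.996
```

```bash
python3 -c "
from mv import *
plan([.4955,-.360,.037]); 
for n in ['top','scene']:
    p=eyes.capture(n); np.save(n+'1.npy',p,allow_pickle=True)
    b=(330,165,430,265) if n=='top' else (180,80,280,180)
    im=p['frame'][b[1]:b[3],b[0]:b[2],::-1]; cv2.imwrite('pics/a_'+n+'.png',cv2.resize(np.clip(im*1.5,0,255).astype(np.uint8),None,fx=5,fy=5,interpolation=cv2.INTER_CUBIC))
a=cv2.imread('pics/a_top.png');b=cv2.imread('pics/a_scene.png');cv2.imwrite('pics/a.png',cv2.resize(np.hstack([a,b]),(800,400)))
"
```

```text
t 2.0 pos [ 0.4956 -0.3595  0.1399] q [-41.   7. 104.  -0.  69.  56.] shift [0.1029 0.     0.0005] rot [ 0.0024 -0.0001  0.0009] F [-0.1  0.1 -0.9] w 0.996
```

View pics/a.png

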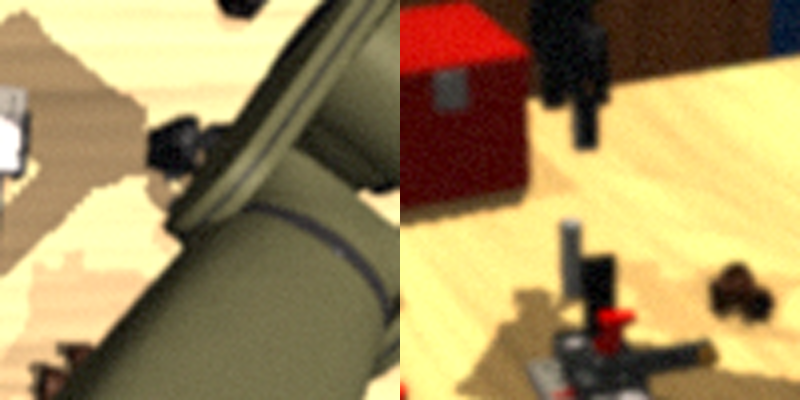

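```bash
python3 -c "
from mv import *
p=np.load('scene1.npy',allow_pickle=True).item()
s=get_state();P=s['position'];R=s['orientation']
for nm,X in dict(tcp=P,f1=P-R[:,2]*.05-R[:,0]*.013,f2=P+R[:,2]*.05-R[:,0]*.013,pintop=[.4955,-.36,.07]).items():
    u,v=proj(p,X); print(nm,u,v,((u-180)*4+400,(v-80)*4))
X=cloud(p);m=(np.abs(X[...,0]-.5)<.05)&(np.abs(X[...,1]+.36)<.08)&(X[...,2]>.13)&(X[...,2]<.2)
q=X[m];print(len(q),q.min(0),q.max(0)); k=q[q[:,2]<.17]; print(np.median(k,0),np.percentile(k,[5,95],axis=0))
"
```

```text
tcp 221.95735572635277 115.39827946320158 (np.float64(567.8294229054111), np.float64(141.5931178528063))
f1 226.38313425893102 117.53167917263303 (np.float64(585.5325370357241), np.float64(150.12671669053213))
f2 217.66125805136332 106.13283816347574 (np.float64(550.6450322054533), np.float64(104.53135265390296))
pintop 222.35256666940762 135.2772609688977 (np.float64(569.4102666776305), np.float64(221.10904387559083))
158 [ 0.47903067 -0.41767251  0.15364449] [ 0.51529255 -0.29107236  0.19976957]
[ 0.49735425 -0.35646377  0.16194751] [[ 0.48207666 -0.40835562  0.15463603]
 [ 0.51177949 -0.30472813  0.16832898]]
```

Projection is consistent with the picture (near finger at 585,150 as predicted; pin at 569,221). Descend and grip.

Request:
move_arm:
  rows: "0.05 0 0 0 0 0 1;0.09 0 0 0 0 0 1;0.103 0 0 0 0 0 1;0.103 0 0 0 0 0 -1;0.103 0 0 0 0 0 -1;0.103 0 0 0 0 0 -1;0.103 0 0 0 0 0 -1;0.103 0 0 0 0 0 -1;0.103 0 0 0 0 0 -1;0.103 0 0 0 0 0 -1"
  squeeze: 30

```text
t: 3.1
position: [0.4965, -0.3612, 0.0394]
orientation: [[0.002, 0.992, -0.125], [-0.002, -0.125, -0.992], [-1.0, 0.003, 0.002]]
force: [-0.6, 0.8, 6.0]
width: 0.22
```

```bash
python3 -c "
from mv import *
plan([.4955,-.360,.15])
x,y=jig(-.018,-.07); plan([x,y,.15])"
```

```text
t 3.1 pos [ 0.4965 -0.3612  0.0394] q [-41.  13. 107.   0.  59.  56.] shift [-0.1106 -0.0008 -0.0009] rot [ 0.0003  0.0017 -0.0027] F [-0.6  0.8  6. ] w 0.22
t 3.1 pos [ 0.4965 -0.3612  0.0394] q [-41.  13. 107.   0.  59.  56.] shift [-0.1115 -0.0641 -0.467 ] rot [ 0.0003  0.0017 -0.0027] F [-0.6  0.8  6. ] w 0.22
```

Request:
move_arm:
  rows: "-0.05 0 0 0 0 0 -1;-0.1 0 0 0 0 0 -1;-0.15 0 0 0 0 0 -1;-0.16 -0.007 -0.047 0 0 0 -1;-0.16 -0.014 -0.095 0 0 0 -1;-0.16 -0.021 -0.144 0 0 0 -1;-0.16 -0.028 -0.193 0 0 0 -1;-0.16 -0.035 -0.242 0 0 0 -1;-0.16 -0.042 -0.291 0 0 0 -1"

```text
t: 4.0
position: [0.4892, -0.0644, 0.197]
orientation: [[-0.0, 0.992, -0.125], [0.0, -0.125, -0.992], [-1.0, -0.0, -0.0]]
force: [0.9, -0.4, -0.9]
width: 0.222
```

```bash
python3 -c "
from mv import *
x,y=jig(-.018,-.07); plan([x,y,.095])"
```

```text
t 4.0 pos [ 0.4892 -0.0644  0.197 ] q [-14. -12. 116.   0.  76.  83.] shift [ 0.1021 -0.0203 -0.1736] rot [-0.0003 -0.0001  0.0001] F [ 0.9 -0.4 -0.9] w 0.222
```

Request:
move_arm:
  rows: "0.02 -0.005 -0.045 0 0 0 -1;0.04 -0.01 -0.09 0 0 0 -1;0.06 -0.015 -0.135 0 0 0 -1;0.08 -0.02 -0.174 0 0 0 -1;0.102 -0.02 -0.174 0 0 0 -1;0.102 -0.02 -0.174 0 0 0 -1;0.102 -0.02 -0.174 0 0 0 -1"

```text
t: 4.7
position: [0.4914, 0.1086, 0.0951]
orientation: [[-0.001, 0.992, -0.125], [-0.0, -0.125, -0.992], [-1.0, -0.001, 0.0]]
force: [0.2, 0.2, -0.8]
width: 0.219
```

```bash
python3 -c "
from mv import *
x,y=jig(-.018,-.07); plan([x,y,.095])
for n in ['top','scene']:
    p=eyes.capture(n); np.save(n+'2.npy',p,allow_pickle=True)
    b=(150,165,250,265) if n=='top' else (250,170,350,270)
    im=p['frame'][b[1]:b[3],b[0]:b[2],::-1]; cv2.imwrite('pics/b_'+n+'.png',cv2.resize(np.clip(im*1.5,0,255).astype(np.uint8),None,fx=4,fy=4,interpolation=cv2.INTER_CUBIC))
    print(n,[np.round(proj(p,[x,y,z]),1) for z in (.03,.056)])
    for r in eyes.regions_of(p,'pin_1'): print(r['rect'],r['confidence'])
a=cv2.imread('pics/b_top.png');b=cv2.imread('pics/b_scene.png');cv2.imwrite('pics/b.png',np.hstack([a,b]))
"
```

```text
t 4.7 pos [0.4914 0.1086 0.0951] q [  6.  -4. 120.  -0.  64. 104.] shift [ 0.0001 -0.0008 -0.0017] rot [0.0002 0.0005 0.0012] F [ 0.2  0.2 -0.8] w 0.219
top [array([209.9, 217.7]), array([209.1, 216.4])]
[100.4, 228.6, 118.6, 237.6] 0.54
scene [array([298.6, 222.3]), array([299.5, 214.1])]
[381.2, 274.2, 397.8, 306.5] 0.55
```

View pics/b.png

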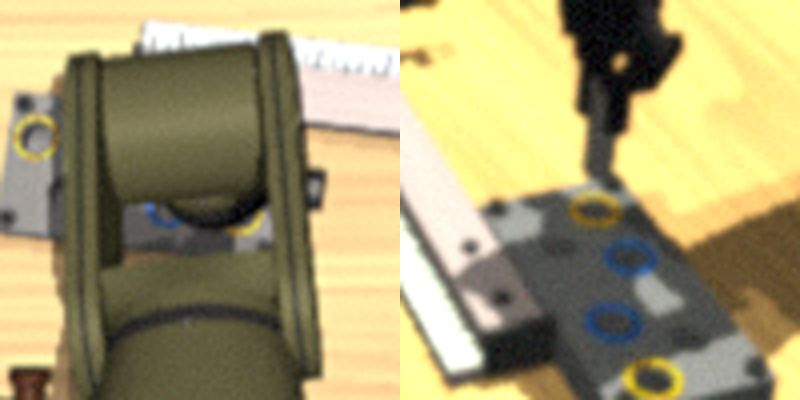

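Request:
move_arm:
  rows: "0.012 -0.001 -0.0015 0 0 0 -1;0.02 -0.001 -0.0015 0 0 0 -1;0.025 -0.001 -0.0015 0 0 0 -1;0.029 -0.001 -0.0015 0 0 0 -1;0.033 -0.001 -0.0015 0 0 0 -1"

```text
t: 5.4
position: [0.4916, 0.1103, 0.0623]
orientation: [[0.001, 0.992, -0.125], [-0.0, -0.125, -0.992], [-1.0, 0.001, -0.0]]
force: [0.4, -0.3, -0.7]
width: 0.222
```

```bash
python3 -c "
from mv import *
x,y=jig(-.018,-.07); plan([x,y,.042])"
```

```text
t 5.4 pos [0.4916 0.1103 0.0623] q [  7.  -2. 121.  -0.  61. 104.] shift [ 0.0203 -0.0008  0.    ] rot [ 0.0001 -0.0001 -0.0012] F [ 0.4 -0.3 -0.7] w 0.222
```

Request:
move_arm:
  rows: "0.004 0 0 0 0 0 -1;0.008 0 0 0 0 0 -1;0.012 0 0 0 0 0 -1;0.016 0 0 0 0 0 -1"

```text
t: 5.8
position: [0.4916, 0.1104, 0.0464]
orientation: [[0.001, 0.992, -0.125], [-0.0, -0.125, -0.992], [-1.0, 0.001, -0.0]]
force: [2.1, -0.4, -0.8]
width: 0.221
```

Fits with almost no force. Release here (it drops the last couple of mm), then rise.

Request:
move_arm:
  rows: "0.001 0 0 0 0 0 1;0.001 0 0 0 0 0 1;0.001 0 0 0 0 0 1;0.001 0 0 0 0 0 1;0.001 0 0 0 0 0 1;-0.04 0 0 0 0 0 1;-0.08 0 0 0 0 0 1;-0.11 0 0 0 0 0 1;-0.11 0 -0.04 0 0 0 1;-0.11 0 -0.08 0 0 0 1"

```text
t: 6.8
position: [0.5023, 0.1903, 0.1587]
orientation: [[0.004, 0.992, -0.127], [0.001, -0.127, -0.992], [-1.0, 0.004, -0.002]]
force: [0.7, -0.5, 0.0]
width: 1.001
```

```bash
python3 -c "
from mv import *
plan([.451,.393,.14])
for n in ['top','scene']:
    p=eyes.capture(n); np.save(n+'3.npy',p,allow_pickle=True)
    b=(90,165,250,265) if n=='top' else (250,150,410,310)
    im=p['frame'][b[1]:b[3],b[0]:b[2],::-1]; cv2.imwrite('pics/c_'+n+'.png',cv2.resize(np.clip(im*1.5,0,255).astype(np.uint8),(400,400*(b[3]-b[1])//160),interpolation=cv2.INTER_CUBIC))
    X=cloud(p);x,y=jig(-.018,-.07)
    m=(np.hypot(X[...,0]-x,X[...,1]-y)<.02)&(X[...,2]>.04)&(X[...,2]<.1);q=X[m];print(n,len(q),q.max(0) if len(q) else 0,np.median(q,0))
a=cv2.imread('pics/c_top.png');b=cv2.imread('pics/c_scene.png');a=cv2.copyMakeBorder(a,0,150,0,0,cv2.BORDER_CONSTANT);cv2.imwrite('pics/c.png',np.hstack([a,b]))
"
```

```text
t 6.8 pos [0.5023 0.1903 0.1587] q [ 15.  -4. 113.  -0.  71. 112.] shift [ 0.0187 -0.0768 -0.1945] rot [-0.0025 -0.0016 -0.004 ] F [ 0.7 -0.5  0. ] w 1.001
top 56 [0.50039265 0.12011494 0.07967344] [0.4894256  0.11023121 0.07429263]
scene 116 [0.50106462 0.12231052 0.07670489] [0.49488754 0.1156954  0.06204717]
```

View pics/c.png

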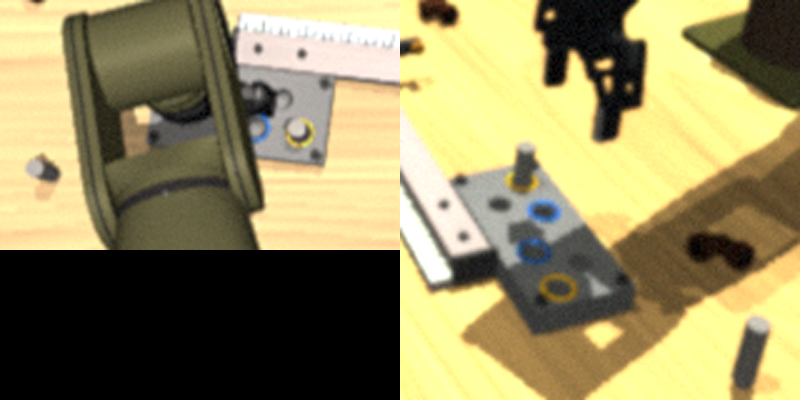

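Request:
move_arm:
  rows: "0 -0.018 -0.045 0 0 0 1;0 -0.036 -0.09 0 0 0 1;0.005 -0.054 -0.135 0 0 0 1;0.01 -0.077 -0.18 0 0 0 1;0.019 -0.077 -0.195 0 0 0 1;0.06 -0.077 -0.195 0 0 0 1;0.1 -0.077 -0.195 0 0 0 1;0.12 -0.077 -0.195 0 0 0 1;0.12 -0.077 -0.195 0 0 0 1"

```text
t: 7.8
position: [0.4462, 0.3904, 0.0318]
orientation: [[-0.007, 0.992, -0.125], [-0.005, -0.125, -0.992], [-1.0, -0.006, 0.006]]
force: [0.4, -0.1, 1.0]
width: 1.001
```

```bash
python3 -c "
from mv import *
plan([.451,.393,.037])"
```

```text
t 7.8 pos [0.4462 0.3904 0.0318] q [ 36.  12. 110.  -0.  59. 133.] shift [-0.0052  0.0044 -0.0032] rot [-0.      0.0062  0.0063] F [ 0.4 -0.1  1. ] w 1.001
```

Request:
move_arm:
  rows: "-0.005 0.0045 -0.003 0 0.006 0.006 1;-0.005 0.0045 -0.003 0 0.006 0.006 1;-0.005 0.0045 -0.003 0 0.006 0.006 -1;-0.005 0.0045 -0.003 0 0.006 0.006 -1;-0.005 0.0045 -0.003 0 0.006 0.006 -1;-0.005 0.0045 -0.003 0 0.006 0.006 -1;-0.005 0.0045 -0.003 0 0.006 0.006 -1;-0.005 0.0045 -0.003 0 0.006 0.006 -1;-0.005 0.0045 -0.003 0 0.006 0.006 -1"

```text
t: 8.7
position: [0.4538, 0.3952, 0.0415]
orientation: [[0.007, 0.992, -0.125], [0.005, -0.125, -0.992], [-1.0, 0.006, -0.006]]
force: [-0.8, -0.5, 1.8]
width: 0.224
```

```bash
python3 -c "
from mv import *
x,y=jig(.018,.08);plan([x,y,.1])"
```

```text
t 8.7 pos [0.4538 0.3952 0.0415] q [ 36.  12. 109.   0.  59. 133.] shift [-0.0586  0.1086  0.1276] rot [ 0.0002 -0.0058 -0.0059] F [-0.8 -0.5  1.8] w 0.224
```

Request:
move_arm:
  rows: "-0.04 0 0 0 -0.006 -0.006 -1;-0.08 0 0 0 -0.006 -0.006 -1;-0.08 0.037 0.043 0 -0.006 -0.006 -1;-0.07 0.073 0.085 0 -0.006 -0.006 -1;-0.063 0.109 0.128 0 -0.006 -0.006 -1;-0.063 0.109 0.128 0 -0.006 -0.006 -1;-0.063 0.109 0.128 0 -0.006 -0.006 -1;-0.063 0.109 0.128 0 -0.006 -0.006 -1"

```text
t: 9.5
position: [0.5452, 0.2541, 0.1035]
orientation: [[-0.001, 0.992, -0.126], [0.0, -0.126, -0.992], [-1.0, -0.001, 0.0]]
force: [0.9, -0.6, -2.2]
width: 0.221
```

```bash
python3 -c "
from mv import *
x,y=jig(.018,.08); plan([x,y,.095])
for n in ['scene']:
    p=eyes.capture(n); np.save(n+'4.npy',p,allow_pickle=True)
    b=(270,200,350,280)
    im=p['frame'][b[1]:b[3],b[0]:b[2],::-1]; cv2.imwrite('pics/d.png',cv2.resize(np.clip(im*1.8,0,255).astype(np.uint8),None,fx=7,fy=7,interpolation=cv2.INTER_CUBIC))
    for z in (.03,.057,.075): u,v=proj(p,[x,y,z]);print((u-270)*7,(v-200)*7)
    P=get_state()['position']
    for z in (-.0415,-.02): u,v=proj(p,P+[0,0,z]);print('pin',(u-270)*7,(v-200)*7)
"
```

```text
t 9.5 pos [0.5452 0.2541 0.1035] q [ 20.   8. 107.   0.  66. 117.] shift [ 0.0085  0.     -0.0006] rot [-0.001   0.0001  0.0014] F [ 0.9 -0.6 -2.2] w 0.221
302.2937669564153 454.02440524988464
311.18256217767447 390.4764519139323
317.2707170946353 346.95089249506157
pin 313.6255082764674 377.6870322904245
pin 320.9676199482077 325.25816141145367
```

View pics/d.png

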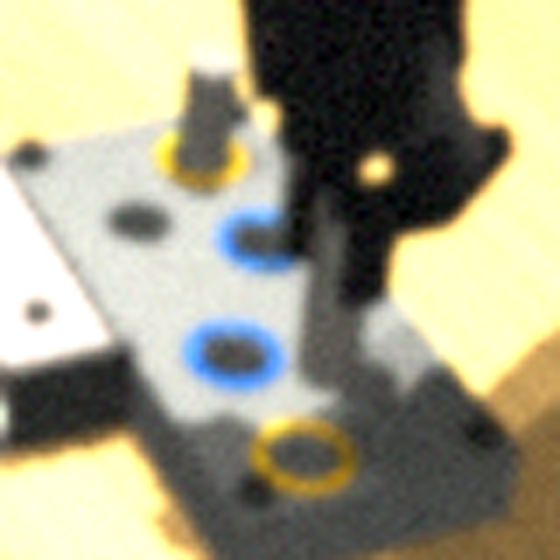

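Request:
move_arm:
  rows: "0.015 0.0025 -0.0005 0 0 0 -1;0.025 0.0025 -0.0005 0 0 0 -1;0.03 0.0025 -0.0005 0 0 0 -1;0.034 0.0025 -0.0005 0 0 0 -1;0.038 0.0025 -0.0005 0 0 0 -1;0.042 0.0025 -0.0005 0 0 0 -1"

```text
t: 10.15
position: [0.5485, 0.2546, 0.0624]
orientation: [[0.001, 0.992, -0.125], [0.0, -0.125, -0.992], [-1.0, 0.001, -0.0]]
force: [0.0, -0.1, -1.2]
width: 0.22
```

Request:
move_arm:
  rows: "0.005 0 0 0 0 0 -1;0.01 0 0 0 0 0 -1;0.0135 0 0 0 0 0 -1;0.0135 0 0 0 0 0 1;0.0135 0 0 0 0 0 1;0.0135 0 0 0 0 0 1;0.0135 0 0 0 0 0 1;0.0135 0 0 0 0 0 1;-0.03 0 0 0 0 0 1;-0.08 0 0 0 0 0 1"

```text
t: 11.15
position: [0.546, 0.2537, 0.1402]
orientation: [[-0.006, 0.992, -0.125], [-0.002, -0.125, -0.992], [-1.0, -0.006, 0.003]]
force: [-0.0, -0.2, 1.1]
width: 0.997
```

```bash
python3 -c "
from mv import *
plan([*jig(.072,-.2),.2])
for n in ['top','scene']:
    p=eyes.capture(n); np.save(n+'5.npy',p,allow_pickle=True)
    b=(130,165,350,265) if n=='top' else (200,120,360,280)
    im=p['frame'][b[1]:b[3],b[0]:b[2],::-1]; cv2.imwrite('pics/e_'+n+'.png',cv2.resize(np.clip(im*1.5,0,255).astype(np.uint8),(400,400*(b[3]-b[1])//(b[2]-b[0])),interpolation=cv2.INTER_CUBIC))
    X=cloud(p)
    for x,y in (jig(-.018,-.07),jig(.018,.08)):
        m=(np.hypot(X[...,0]-x,X[...,1]-y)<.02)&(X[...,2]>.04)&(X[...,2]<.1);q=X[m];print(n,len(q),q.max(0) if len(q) else 0,np.median(q,0))
a=cv2.imread('pics/e_top.png');b=cv2.imread('pics/e_scene.png');a=cv2.copyMakeBorder(a,0,b.shape[0]-a.shape[0],0,0,cv2.BORDER_CONSTANT);cv2.imwrite('pics/e.png',np.hstack([a,b]))
"
```

```text
t 11.15 pos [0.546  0.2537 0.1402] q [ 20.   6. 105.   0.  70. 117.] shift [-0.0593  0.0528  0.2793] rot [0.0001 0.003  0.006 ] F [-0.  -0.2  1.1] w 0.997
top 54 [0.50055042 0.12035233 0.08107993] [0.48911731 0.1099966  0.0741444 ]
top 0 0 [nan nan nan]
scene 115 [0.50181845 0.12069582 0.07678578] [0.49547754 0.11555059 0.06375613]
scene 144 [0.5554061  0.26515426 0.07697296] [0.54942886 0.25941977 0.06441616]
  return _methods._mean(a, axis=axis, dtype=dtype,
  ret = um.true_divide(
```

View pics/e.png

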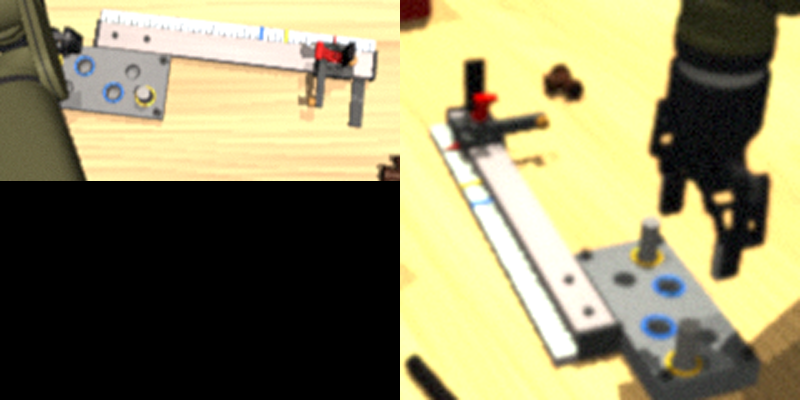

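```bash
cat > stopm.py <<'E'
from mv import *
from scipy import ndimage as nd
def analyse(p,n):
    hsv=cv2.cvtColor(p['frame'],cv2.COLOR_RGB2HSV).astype(int); X=cloud(p)
    H,S,V=hsv[...,0],hsv[...,1],hsv[...,2]
    f=K(p);hh,ww=H.shape;v,u=np.mgrid[:hh,:ww]
    d=np.stack([(u-p['cx'])/f,-(v-p['cy'])/f,-np.ones_like(u,float)],-1)@np.array(p['attitude']).T
    e=np.array(p['eye'])
    G=e+d*((.012-e[2])/d[...,2])[...,None]   # on rule plane
    j=(G[...,:2]-JT)@JR
    rule=(j[...,0]>.094)&(j[...,0]<.116)&(j[...,1]>-.42)&(j[...,1]<0.02)
    out={}
    for c,m in dict(yellow=(H>20)&(H<36)&(S>90)&(V>80),blue=(H>100)&(H<125)&(S>110),red=((H<8)|(H>172))&(S>120)&(V>50)).items():
        lab,k=nd.label(m&rule,np.ones((3,3)))
        for i in range(1,k+1):
            a=lab==i
            if a.sum()>=4: print(n,c,a.sum(),'px',np.round([u[a].mean(),v[a].mean()],1),'jig',np.round(j[a].mean(0)*1000,1),'range',np.round(np.ptp(j[a],axis=0)*1000),'depth z',np.round(np.nanmedian(X[a][:,2]),4))
    # 3D pts in jig frame
    Q=np.concatenate([(X[...,:2]-JT)@JR,X[...,2:]],-1)
    return Q,hsv
E
python3 - <<'E'
from stopm import *
for n in ['top','scene']:
    for k in '05':
        p=np.load(n+k+'.npy',allow_pickle=True).item()
        Q,hsv=analyse(p,n+k)
        near=(np.abs(Q[...,0]-.072)<.03)&(Q[...,1]>-.45)&(Q[...,1]<-.25)
        m=near&(Q[...,2]>.115)&(Q[...,2]<.14)
        print('grip top',m.sum(),np.round(np.median(Q[m],0),4),np.round([Q[m].min(0),Q[m].max(0)],3).tolist())
        r=near&((hsv[...,0]<8)|(hsv[...,0]>172))&(hsv[...,1]>120)&(Q[...,2]>.085)
        print('roller',r.sum(),np.round(np.median(Q[r],0),4),np.round([Q[r].min(0),Q[r].max(0)],3).tolist())
E
```

```text
top0 yellow 10 px [286.9 185. ] jig [ 104.7 -276.3] range [18.  5.] depth z 0.0141
top0 blue 7 px [273.3 182.6] jig [ 107.1 -236.4] range [12.  3.] depth z 0.0136
top0 red 13 px [306.2 189.5] jig [  98.  -332.8] range [ 8. 15.] depth z 0.0991
grip top 40 [ 0.0722 -0.3652  0.1239] [[0.06, -0.371, 0.118], [0.084, -0.36, 0.128]]
roller 46 [ 0.0706 -0.3223  0.0988] [[0.06, -0.333, 0.086], [0.084, -0.316, 0.108]]
top5 yellow 10 px [286.9 185. ] jig [ 104.7 -276.3] range [18.  5.] depth z 0.0143
top5 blue 7 px [273.3 182.6] jig [ 107.1 -236.4] range [12.  3.] depth z 0.0112
top5 red 13 px [306.2 189.5] jig [  98.  -332.8] range [ 8. 15.] depth z 0.0989
grip top 41 [ 0.0723 -0.3656  0.1238] [[0.06, -0.371, 0.117], [0.084, -0.36, 0.129]]
roller 48 [ 0.0704 -0.3225  0.099 ] [[0.059, -0.364, 0.085], [0.083, -0.316, 0.108]]
scene0 yellow 13 px [228.4 192.9] jig [ 104.1 -280.1] range [21.  8.] depth z 0.0131
scene0 red 8 px [221.8 178.4] jig [  99.6 -362.8] range [10. 12.] depth z 0.0182
grip top 39 [ 0.0751 -0.3643  0.1204] [[0.062, -0.371, 0.115], [0.087, -0.359, 0.127]]
roller 34 [ 0.0767 -0.3203  0.0966] [[0.065, -0.364, 0.085], [0.086, -0.315, 0.106]]
scene5 yellow 13 px [228.4 192.9] jig [ 104.1 -280.1] range [21.  8.] depth z 0.014
scene5 red 8 px [221.8 178.4] jig [  99.6 -362.8] range [10. 12.] depth z 0.0172
grip top 37 [ 0.0736 -0.3633  0.1218] [[0.062, -0.371, 0.115], [0.087, -0.359, 0.127]]
roller 38 [ 0.0748 -0.3199  0.0977] [[0.063, -0.364, 0.085], [0.087, -0.315, 0.113]]
```

```bash
python3 -c "
from mv import *
plan([*jig(.072,-.342),.175]);print(jig(.072,-.342))"
```

```text
t 11.25 pos [0.553  0.2563 0.1514] q [ 20.   5. 105.   0.  69. 117.] shift [-0.0259  0.0468  0.4244] rot [ 0.0002 -0.007  -0.0136] F [1.4 0.6 1.6] w 1.001
[ 0.54608988 -0.17071723]
```

Request:
move_arm:
  rows: "-0.033 0.005 0.04 0 0 0 1;-0.033 0.011 0.089 0 0 0 1;-0.033 0.017 0.138 0 0 0 1;-0.033 0.023 0.187 0 0 0 1;-0.033 0.029 0.236 0 0 0 1;-0.033 0.035 0.285 0 0 0 1;-0.033 0.041 0.334 0 0 0 1;-0.033 0.047 0.383 0 0 0 1;-0.033 0.0495 0.422 0 0 0 1;-0.033 0.0495 0.422 0 0 0 1"

```text
t: 12.25
position: [0.5443, -0.1746, 0.1755]
orientation: [[0.001, 0.991, -0.13], [-0.001, -0.13, -0.991], [-1.0, 0.001, 0.001]]
force: [-0.2, 0.1, -0.5]
width: 1.002
```

Request:
move_arm:
  rows: "0 0 0 0 0 0 1;0 0 0 0 0 0 1;0 0 0 0 0 0 1"

```text
t: 12.55
position: [0.5447, -0.1691, 0.1751]
orientation: [[0.0, 0.992, -0.123], [0.0, -0.123, -0.992], [-1.0, -0.0, -0.0]]
force: [0.0, 0.6, 0.6]
width: 1.001
```

```bash
python3 -c "
from mv import *
plan([*jig(.072,-.342),.076]);s=get_state();print(tojig(s['position']))
for n in ['top','scene']:
    p=eyes.capture(n); np.save(n+'6.npy',p,allow_pickle=True)
    b=(250,150,370,250) if n=='top' else (180,90,300,190)
    im=p['frame'][b[1]:b[3],b[0]:b[2],::-1]; cv2.imwrite('pics/f_'+n+'.png',cv2.resize(np.clip(im*1.5,0,255).astype(np.uint8),(400,400*(b[3]-b[1])//(b[2]-b[0])),interpolation=cv2.INTER_CUBIC))
a=cv2.imread('pics/f_top.png');b=cv2.imread('pics/f_scene.png');cv2.imwrite('pics/f.png',np.hstack([a,b]))
plan([*jig(.072,-.342),.076])
"
```

```text
t 12.55 pos [ 0.5447 -0.1691  0.1751] q [-23.  -1. 108.   0.  72.  74.] shift [0.0991 0.0016 0.0015] rot [ 0.0019 -0.0002  0.    ] F [0.  0.6 0.6] w 1.001
[ 0.07036988 -0.34054828]
t 12.65 pos [ 0.5447 -0.1692  0.1752] q [-23.  -1. 108.   0.  72.  74.] shift [0.0992 0.0016 0.0014] rot [ 0.002  -0.0001 -0.0001] F [-0.2 -0.1 -0.3] w 0.999
```

View pics/f.png

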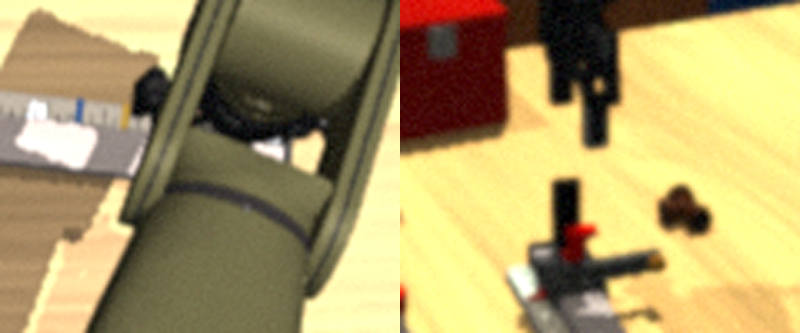

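Request:
move_arm:
  rows: "0.04 0.0015 0.0015 0 0 0 1;0.07 0.0015 0.0015 0 0 0 1;0.085 0.0015 0.0015 0 0 0 1;0.099 0.0015 0.0015 0 0 0 1;0.099 0.0015 0.0015 0 0 0 1;0.099 0.0015 0.0015 0 0 0 1"

```text
t: 13.25
position: [0.5466, -0.1722, 0.0772]
orientation: [[0.001, 0.992, -0.125], [-0.001, -0.125, -0.992], [-1.0, 0.001, 0.0]]
force: [-0.0, 0.4, 0.7]
width: 1.001
```

```bash
cat > look.py <<'E'
import sys
from stopm import *
k=sys.argv[1]
s=get_state();print('t',s['t'],'jig',np.round(tojig(s['position'])*1000,1),'z',round(s['position'][2],4),'F jig',np.round(JR.T@s['force'][:2],1),round(s['force'][2],1),'w',round(s['width']*85,1), 'zaxis ang',np.degrees(np.arctan2(s['orientation'][1,2],s['orientation'][0,2])))
p=eyes.capture('scene'); np.save('scene'+k+'.npy',p,allow_pickle=True)
analyse(p,'scene')
b=(195,120,275,220)
im=p['frame'][b[1]:b[3],b[0]:b[2],::-1]; cv2.imwrite('pics/g'+k+'.png',cv2.resize(np.clip(im*1.5,0,255).astype(np.uint8),None,fx=6,fy=6,interpolation=cv2.INTER_CUBIC))
E
python3 look.py 7
```

```text
t 13.25 jig [  72.7 -343.4] z 0.0772 F jig [-0.1  0.4] 0.7 w 85.1 zaxis ang -97.15952962506627
scene yellow 10 px [227.3 193. ] jig [ 107.2 -280.7] range [14. 11.] depth z 0.0142
scene red 10 px [221.5 178.2] jig [ 100.1 -364.1] range [10. 13.] depth z 0.0186
```

View pics/g7.png

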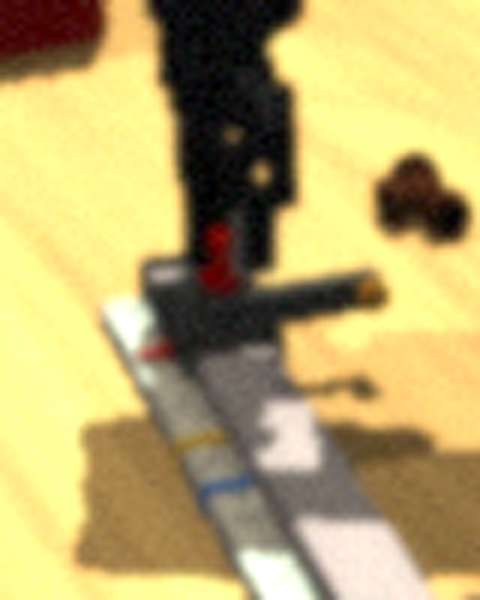

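Request:
move_arm:
  rows: "0 0 -0.008 0 0 0 1;0 0 -0.016 0 0 0 1;0 0 -0.024 0 0 0 1;0 0 -0.033 0 0 0 1;0 0 -0.042 0 0 0 1;0 0 -0.051 0 0 0 1;0 0 -0.06 0 0 0 1;0 0 -0.068 0 0 0 1;0 0 -0.074 0 0 0 1;0 0 -0.08 0 0 0 1"

```text
t: 14.3
position: [0.5558, -0.0921, 0.0761]
orientation: [[-0.0, 0.992, -0.125], [-0.0, -0.125, -0.992], [-1.0, -0.0, 0.0]]
force: [-0.2, -1.5, 0.7]
width: 1.003
```

Request:
move_arm:
  rows: "0 0 0 0 0 0 1;0 0 0 0 0 0 1"

```text
t: 14.5
position: [0.5555, -0.0923, 0.0758]
orientation: [[-0.001, 0.992, -0.125], [0.001, -0.125, -0.992], [-1.0, -0.001, -0.001]]
force: [0.2, -0.2, -0.1]
width: 1.0
```

```bash
python3 look.py 8
```

```text
t 14.5 jig [  71.5 -263. ] z 0.0758 F jig [ 0.3 -0.2] -0.1 w 85.0 zaxis ang -97.16909403477969
scene yellow 15 px [227.  193.1] jig [ 108.1 -280.6] range [15. 14.] depth z 0.0138
scene red 5 px [228.6 189.2] jig [  97.7 -298.7] range [ 6. 10.] depth z 0.0194
```

View pics/g8.png

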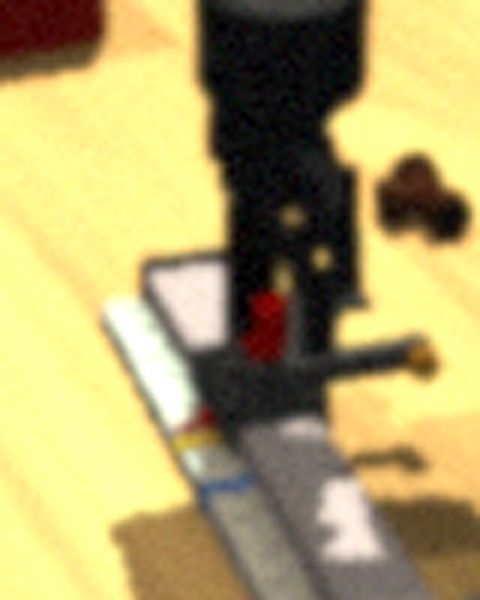

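Run:
```python
from stopm import *
for k,(u,v) in {'7':(221.5,178.2),'8':(228.6,189.2)}.items():
    p=np.load('scene'+k+'.npy',allow_pickle=True).item()
    print(k,[np.round(tojig(unproj(p,u,v,plane=z))*1000,1) for z in (.012,.016,.018,.02)])
p=np.load('top5.npy',allow_pickle=True).item()
for z in (.012,.018): print(tojig(unproj(p,314.2,185.8,plane=z)))
# profile of yellow line: top, redness/yellowness centroid along rule centre
for n in ('top5','scene5'):
    p=np.load(n+'.npy',allow_pickle=True).item()
    for jx in (.100,.104,.108):
        ys=np.arange(-.31,-.22,.0005); P=[proj(p,[*jig(jx,y),.012]) for y in ys]
        mp=np.array(P,np.float32)
        val=cv2.remap(p['frame'].astype(np.float32),mp[None,:,0],mp[None,:,1],cv2.INTER_LINEAR)[0]
        yel=val[:,1]*.5+val[:,0]*.5-val[:,2]; yel-=np.median(yel); m=yel>.5*yel.max()
        bl=val[:,2]-val[:,0]; bl-=np.median(bl); mb=bl>.5*bl.max()
        print(n,jx,'yellow',(ys[m]*yel[m]).sum()/yel[m].sum(),ys[m].min(),ys[m].max(),'blue',(ys[mb]*bl[mb]).sum()/bl[mb].sum())
```

```text
7 [array([ 100.1, -364. ]), array([ 101.8, -357.8]), array([ 102.7, -354.7]), array([ 103.6, -351.5])]
8 [array([  97.7, -298.7]), array([  99.5, -292.8]), array([ 100.3, -289.9]), array([ 101.2, -287. ])]
[ 0.11171029 -0.35491771]
[ 0.11036913 -0.354145  ]
top5 0.1 yellow -0.27652168434507135 -0.27949999999999997 -0.27349999999999997 blue -0.2367401404039207
top5 0.104 yellow -0.2765058904256956 -0.27949999999999997 -0.27349999999999997 blue -0.23666618667101663
top5 0.108 yellow -0.2764844438915903 -0.27949999999999997 -0.27349999999999997 blue -0.2366973048454035
scene5 0.1 yellow -0.28114329814854744 -0.2875 -0.27499999999999997 blue -0.2401271665977429
scene5 0.104 yellow -0.28139651938654037 -0.2875 -0.27549999999999997 blue -0.24027638151201902
scene5 0.108 yellow -0.28077328065967894 -0.286 -0.27549999999999997 blue -0.24094962515425275
```

Request:
move_arm:
  rows: "0 0 -0.004 0 0 0 1;0 0 -0.008 0 0 0 1;0 0 -0.011 0 0 0 1;0 0 -0.011 0 0 0 1;0 0 -0.011 0 0 0 1"

```text
t: 15.05
position: [0.5573, -0.0815, 0.0763]
orientation: [[0.0, 0.992, -0.125], [0.0, -0.125, -0.992], [-1.0, 0.0, -0.0]]
force: [-0.6, 0.1, -0.6]
width: 0.998
```

```bash
python3 look.py 9
python3 - <<'E'
from stopm import *
p=eyes.capture('top'); np.save('top9.npy',p,allow_pickle=True)
b=(255,155,335,215)
im=p['frame'][b[1]:b[3],b[0]:b[2],::-1]; cv2.imwrite('pics/top9.png',cv2.resize(np.clip(im*1.5,0,255).astype(np.uint8),None,fx=8,fy=8,interpolation=cv2.INTER_CUBIC))
E
```

```text
t 15.05 jig [  72.  -252.1] z 0.0763 F jig [-0.6  0.1] -0.6 w 84.8 zaxis ang -97.16353883989092
scene red 6 px [229.3 191. ] jig [  98.5 -288.9] range [ 9. 11.] depth z 0.02
```

View pics/g9.png

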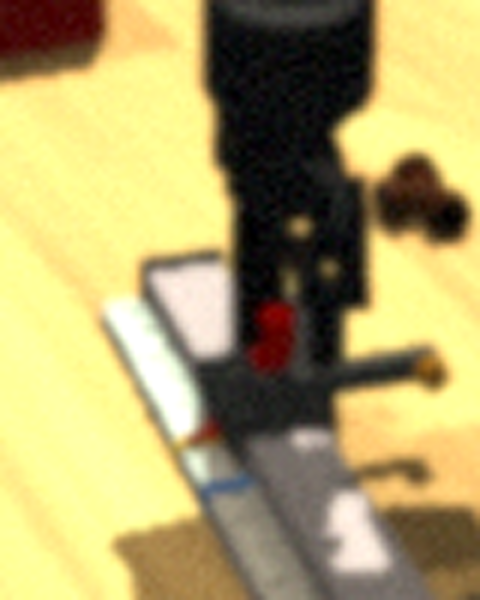

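View pics/top9.png

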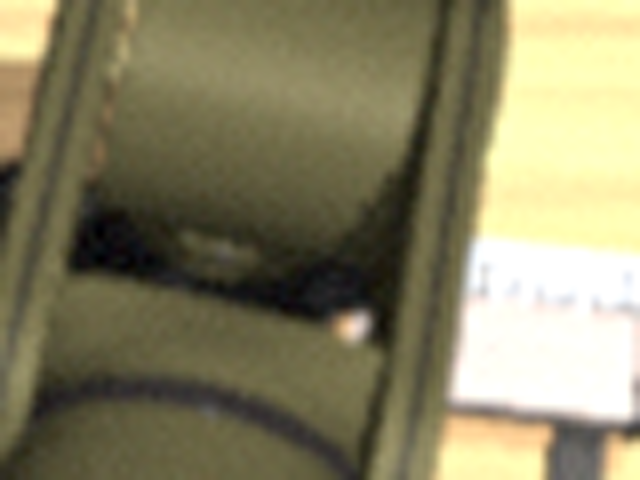

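Request:
move_arm:
  rows: "0 0 0.008 0 0 0 1;0 0 0.014 0 0 0 1;-0.04 0 0.014 0 0 0 1;-0.09 0 0.014 0 0 0 1;-0.12 0 0.03 0 0 0 1;-0.12 0 0.08 0 0 0 1;-0.12 0 0.13 0 0 0 1;-0.12 0 0.18 0 0 0 1;-0.12 0 0.23 0 0 0 1;-0.12 0 0.26 0 0 0 1"

```text
t: 16.15
position: [0.5234, -0.3437, 0.1963]
orientation: [[0.0, 0.992, -0.128], [-0.001, -0.128, -0.992], [-1.0, 0.0, 0.001]]
force: [0.6, 0.4, 0.2]
width: 1.001
```

Run:
```python
from stopm import *
s=get_state();print(s['t'],tojig(s['position']),s['position'])
for n in ('top','scene'):
    p=eyes.capture(n); np.save(n+'10.npy',p,allow_pickle=True)
    Q,hsv=analyse(p,n)
    near=(np.abs(Q[...,0]-.072)<.03)&(Q[...,1]>-.36)&(Q[...,1]<-.2)
    m=near&(Q[...,2]>.115)&(Q[...,2]<.14)
    print('grip top',m.sum(),np.round(np.median(Q[m],0),4))
    if n=='top':
        b=(255,155,335,215);im=p['frame'][b[1]:b[3],b[0]:b[2],::-1]; cv2.imwrite('pics/top10.png',cv2.resize(np.clip(im*1.5,0,255).astype(np.uint8),None,fx=8,fy=8,interpolation=cv2.INTER_CUBIC))
```

```text
16.15 [ 0.07113955 -0.51641027] [ 0.52343717 -0.3436523   0.19632519]
top blue 11 px [273.5 183.3] jig [ 105.1 -237.1] range [15.  4.] depth z 0.0143
top red 13 px [277.  186.2] jig [  97.9 -248.2] range [ 7. 12.] depth z 0.1016
grip top 41 [ 0.0721 -0.2877  0.124 ]
scene red 5 px [229.2 190.8] jig [  98.5 -290. ] range [9. 9.] depth z 0.0202
grip top 42 [ 0.0741 -0.2858  0.1216]
```

View pics/top10.png

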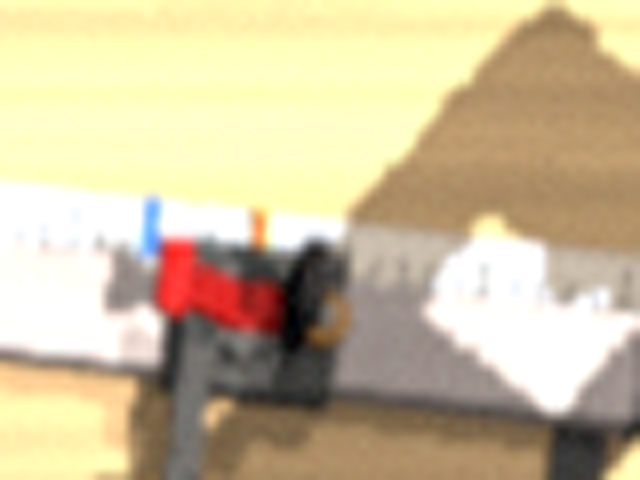

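Run:
```python
from stopm import *
p=np.load('top10.npy',allow_pickle=True).item()
p5=np.load('top5.npy',allow_pickle=True).item()
for q,lo,hi in ((p,-.30,-.25),(p5,-.30,-.25),(p5,-.38,-.33)):
  for jx in (.098,.101,.104,.107,.110,.113):
    ys=np.arange(lo,hi,.0005); mp=np.array([proj(q,[*jig(jx,y),.014]) for y in ys],np.float32)
    val=cv2.remap(q['frame'].astype(np.float32),mp[None,:,0],mp[None,:,1],cv2.INTER_LINEAR)[0]
    r=val[:,0]-val[:,1]; r-=np.median(r); m=r>.5*r.max()
    y=val[:,1]-val[:,2]; y-=np.median(y); my=y>.5*y.max()
    print(jx,'red',round(r.max()),round((ys[m]*r[m]).sum()/r[m].sum()*1000,1),'G-B',round(y.max()),round((ys[my]*y[my]).sum()/y[my].sum()*1000,1))
```

```text
0.098 red 136 -251.8 G-B 2 -277.1
0.101 red 102 -251.6 G-B 13 -277.7
0.104 red 42 -268.9 G-B 35 -277.3
0.107 red 68 -275.8 G-B 48 -276.9
0.11 red 72 -275.8 G-B 49 -276.5
0.113 red 57 -275.7 G-B 47 -276.4
0.098 red 3 -292.7 G-B 91 -276.3
0.101 red 3 -275.7 G-B 103 -276.5
0.104 red 7 -273.7 G-B 107 -276.5
0.107 red 5 -275.0 G-B 106 -276.4
0.11 red 5 -274.5 G-B 104 -276.2
0.113 red 3 -272.5 G-B 96 -276.2
0.098 red 136 -333.2 G-B 1 -359.9
0.101 red 104 -333.0 G-B 4 -354.6
0.104 red 49 -341.3 G-B 5 -354.3
0.107 red 65 -353.8 G-B 4 -360.0
0.11 red 69 -353.8 G-B 7 -352.5
0.113 red 58 -353.8 G-B 8 -353.2
```

Request:
move_arm:
  rows: "0 0 -0.045 0 0 0 1;0 0 -0.09 0 0 0 1;0 0 -0.135 0 0 0 1;0 0 -0.18 0 0 0 1;0 0 -0.22 0 0 0 1;0 0 -0.24 0 0 0 1;0 0 -0.2455 0 0 0 1;0 0 -0.2455 0 0 0 1;0 0 -0.2455 0 0 0 1"

```text
t: 17.15
position: [0.5553, -0.0969, 0.1962]
orientation: [[-0.0, 0.992, -0.125], [-0.0, -0.125, -0.992], [-1.0, -0.0, 0.0]]
force: [0.2, -0.9, 0.1]
width: 0.996
```

```bash
python3 look.py 11
```

```text
t 17.15 jig [  71.9 -267.6] z 0.1962 F jig [ 0.3 -0.9] 0.1 w 84.7 zaxis ang -97.20596893696768
scene red 4 px [230. 191.] jig [  96.6 -288.3] range [ 4. 11.] depth z 0.0211
```

Down, adding 0.5 mm towards +y, then close to about 62 mm.

Request:
move_arm:
  rows: "0.04 0 -0.0005 0 0 0 1;0.08 0 -0.0005 0 0 0 1;0.105 0 -0.0005 0 0 0 1;0.12 0 -0.0005 0 0 0 1;0.12 0 -0.0005 0 0 0 1;0.12 0 -0.0005 0 0 0 0.45;0.12 0 -0.0005 0 0 0 0.45;0.12 0 -0.0005 0 0 0 0.45;0.12 0 -0.0005 0 0 0 0.45"
  squeeze: 40

```text
t: 18.1
position: [0.5563, -0.0959, 0.0776]
orientation: [[0.002, 0.992, -0.125], [-0.001, -0.125, -0.992], [-1.0, 0.002, 0.0]]
force: [-0.5, -0.1, 0.0]
width: 0.724
```

```bash
python3 look.py 12
```

```text
t 18.1 jig [  72.8 -266.5] z 0.0776 F jig [-0.5 -0.2] 0.0 w 61.5 zaxis ang -97.16711028496634
scene red 8 px [229.  191.4] jig [ 100.  -287.3] range [11. 11.] depth z 0.0173
```

View pics/g12.png

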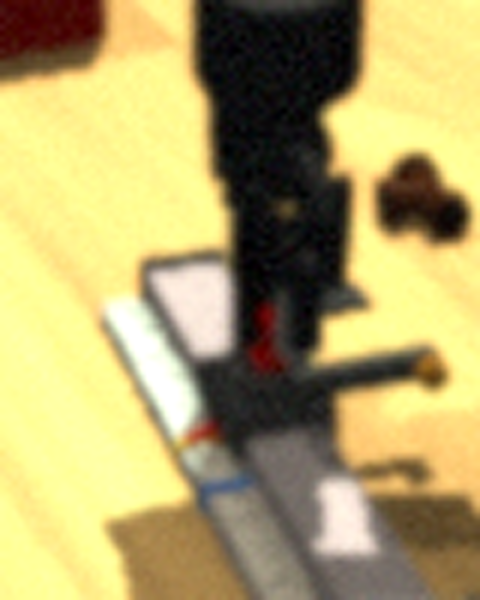

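Request:
move_arm:
  rows: "0 0 0 0 0 0 0.36;0 0 0.0005 0 0 0 0.3;0 0 0.002 0 0 0 0.22;0 0 0.002 0 0 0 0.22"
  squeeze: 40

```text
t: 18.55
position: [0.5553, -0.0975, 0.077]
orientation: [[0.0, 0.992, -0.125], [0.001, -0.125, -0.992], [-1.0, -0.0, -0.001]]
force: [-1.8, 1.1, 5.6]
width: 0.613
```

```bash
python3 look.py 13
```

```text
t 18.55 jig [  72.  -268.2] z 0.077 F jig [-2.   0.9] 5.6 w 52.1 zaxis ang -97.20020791837274
scene red 9 px [229.  191.2] jig [  99.7 -288.1] range [11. 12.] depth z 0.0196
```

View pics/g13.png

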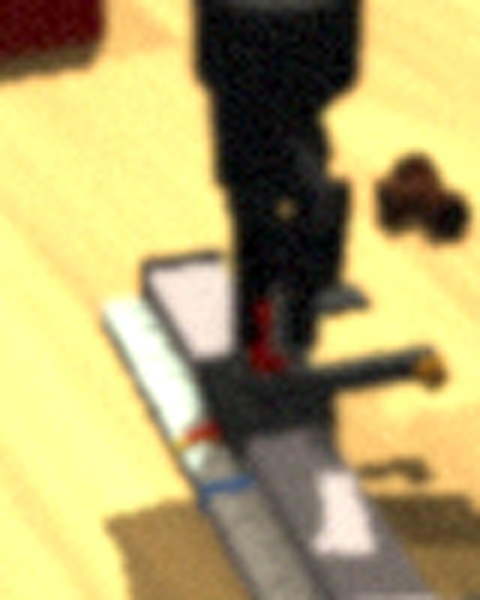

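Request:
move_arm:
  rows: "0 0 0.0013 0 0 0 0.16;0 0 0.0026 0 0 0 0.1;0 0 0.004 0 0 0 0.04;0 0 0.0053 0 0 0 -0.02;0 0 0.0066 0 0 0 -0.08;0 0 0.008 0 0 0 -0.14;0 0 0.008 0 0 0 -0.14"

```text
t: 19.3
position: [0.5554, -0.1059, 0.0781]
orientation: [[0.003, 0.992, -0.125], [-0.001, -0.125, -0.992], [-1.0, 0.003, 0.0]]
force: [-1.5, 0.8, 7.2]
width: 0.429
```

```bash
python3 look.py 14
```

```text
t 19.3 jig [  73.2 -276.5] z 0.0781 F jig [-1.6  0.6] 7.2 w 36.5 zaxis ang -97.1671710187756
scene red 5 px [229.2 190.6] jig [  98.2 -291. ] range [7. 6.] depth z 0.0198
```

Request:
move_arm:
  rows: "0 0 0.0013 0 0 0 -0.2;0 0 0.0026 0 0 0 -0.26;0 0 0.0038 0 0 0 -0.32;0 0 0.0047 0 0 0 -0.38;0 0 0.0047 0 0 0 -0.5;0 0 0.0047 0 0 0 -0.5"
  squeeze: 35

```text
t: 19.95
position: [0.555, -0.1107, 0.0784]
orientation: [[0.003, 0.992, -0.125], [-0.001, -0.125, -0.992], [-1.0, 0.003, 0.001]]
force: [-0.8, -0.6, 8.6]
width: 0.295
```

```bash
python3 look.py 15
```

```text
t 19.95 jig [  73.4 -281.4] z 0.0784 F jig [-0.7 -0.7] 8.6 w 25.1 zaxis ang -97.17362134434634
scene red 6 px [229.5 191.3] jig [  98.5 -287.1] range [ 9. 11.] depth z 0.0206
```

View pics/g15.png

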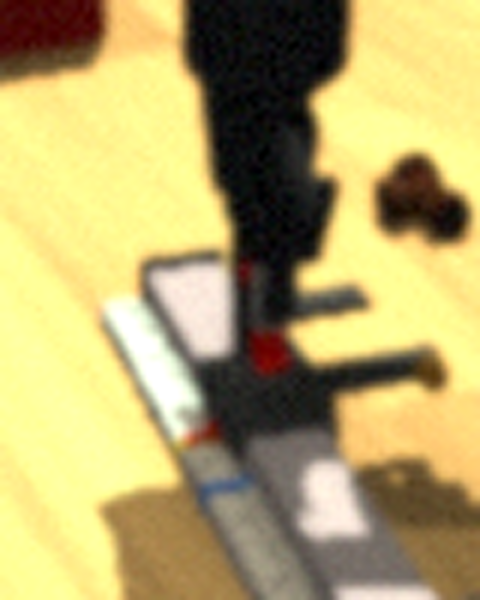

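Request:
move_arm:
  rows: "0 0 0 0 0 0 -0.8;0 0 0 0 0 0 -0.8;0 0 0 0 0 0 -0.8;0 0 0 0 0 0 -0.8;0 0 0 0 0 0 -0.8"
  squeeze: 40

```text
t: 20.5
position: [0.555, -0.1108, 0.0784]
orientation: [[0.003, 0.992, -0.125], [-0.001, -0.125, -0.992], [-1.0, 0.003, 0.001]]
force: [-1.8, -0.8, 8.6]
width: 0.293
```

```bash
python3 look.py 16
python3 - <<'E'
from stopm import *
p=eyes.capture('scene')
X=cloud(p)
for x,y in (jig(-.018,-.07),jig(.018,.08)):
    m=(np.hypot(X[...,0]-x,X[...,1]-y)<.02)&(X[...,2]>.04)&(X[...,2]<.1);q=X[m];print(len(q),q.max(0),np.median(q,0))
b=(195,120,355,290);im=p['frame'][b[1]:b[3],b[0]:b[2],::-1];cv2.imwrite('pics/h.png',cv2.resize(np.clip(im*1.6,0,255).astype(np.uint8),None,fx=3.5,fy=3.5,interpolation=cv2.INTER_CUBIC))
E
```

```text
t 20.5 jig [  73.4 -281.4] z 0.0784 F jig [-1.7 -1. ] 8.6 w 24.9 zaxis ang -97.17267155530453
scene red 5 px [229.8 191.2] jig [  97.5 -287.5] range [ 6. 11.] depth z 0.0207
116 [0.50219621 0.12143895 0.07779855] [0.4953776  0.11571949 0.06225381]
151 [0.55637936 0.2651026  0.07649324] [0.54944465 0.25933505 0.06429791]
```

View pics/h.png

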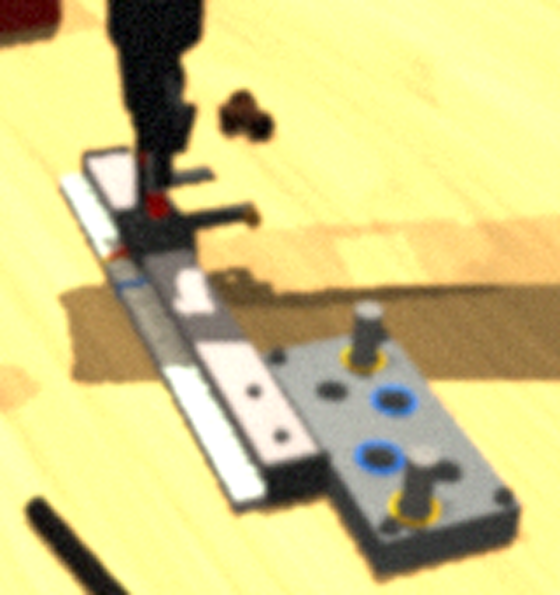

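```bash
python3 -c "
from bench import manip;print(manip.job_done())"
```

```text
the job is handed in; nothing more can be done
None
```

I set up the jig for the yellow job and handed it in at about t = 20.6 s of the 72 s allowed. No verdict came back, so the result rests on my own checks.

- **Pins:** both went into the yellow-ringed bores, at jig (-18,-70) and (18,80), with almost no insertion force. Their tops measured about 75–78 mm above the bench, against 75 mm expected when home.
- **Stop position:** I pushed it by the grip with the lever open, then backed away to look from above. The pointer was 0.6 mm past the yellow line in that picture.
- **Lever:** I squeezed it closed in steps, moving the gripper back each time so that the stop stayed put. From the finger positions the stop stayed within about 1 mm of the line.
- **Final hold:** the fingers are still pinching grip and lever at 40 N. They rest steady at a reading of 24.9 mm, which means fully closed: expected 27 mm, and this reading ran about 1.3 mm low on the 20 mm pins.

**Not fully settled:**
- **Cameras:** the two cameras disagreed by about 2 mm along the rail. I averaged them for the bores and used the top view for the line.
- **After clamping:** the arm hid the pointer from above, so the last direct check was the side view, where it still lies on the line.
- **Lever and bystanders:** I had no direct reading of the lever angle. I kept the arm clear of the other things on the bench but did not re-measure their positions.

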